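Present the blue capacitor to the code reader

TASK

Book the blue capacitor in at the code reader: first fit the orange carrier plate over the two pegs of the reader's base until it sits flush, and let go of it. Then stand the blue capacitor upright on the middle of the carrier, set down gently, turned so that its white code patch squarely faces the red window of the scanner block. Keep the capacitor upright all the way and leave the other things on the bench where they are.

Things in the scene. Friction and masses are not known exactly. Their poses are not given: they have to be found in the camera images.
- reader: The fixed code reader. Origin on the bench, midway between its two pegs; z up. Grey base, 46 mm wide (x), from y = -55 mm to the scanner block, top at z = 20 mm. Brass pegs on it at x = 0, y = -38 and +38 mm. On its +y side the black scanner block (100 x 50 x 125 mm, x -50 to +50, y +82 to +132), whose red window looks along the reader's -y, over the pegs.
- reader_window (a point): Centre of the red window (64 wide x 50 high mm) of the scanner block, 82.5 mm from the middle between the pegs towards the reader's +y and 82 mm above the bench. Axes as the reader's.
- reader_seat (a point): Point on top of the reader's base (20 mm above the bench), midway between the pegs: where the origin of a carrier that is fully home lies. Axes as the reader's. The pegs are 9 mm in diameter and 16 mm tall, tapering to 4 mm over the upper 5 mm.
- carrier: Orange plate, 60 (x) x 104 (y) x 22 (z) mm, 0.15 kg, lying flat. Origin in the centre of its underside. Two round 12 mm holes go through it at x = 0, y = -38 and +38 mm; either way round fits. A black disc 54 mm across marks the middle of its top, where the capacitor stands. Gripped across its 60 mm, the fingers pass beside the narrower reader base. Home, its y is along the reader's y.
- can_blue: The blue capacitor: an upright cylinder 50 mm in diameter, 80 mm high, plus two brass terminals (5 mm high, at y = -9 and +9 mm) on its black top; 0.2 kg. Origin in the centre of its underside, z up. The white code patch with black bars covers 70 degrees of its side around its own -x; a white tab, 9 mm wide, on the top at the rim points the same way (-x).
- code_patch (a point): Centre of the blue capacitor's code patch, on its surface: 25 mm from its axis along its -x, 42 mm above its underside. Axes as the capacitor's.
- can_black: Another capacitor, same size and shape, black sleeve; to be left alone. Origin in the centre of its underside.
- can_green: Another capacitor, same size and shape, green sleeve; to be left alone. Origin in the centre of its underside.
- tape: Roll of yellow tape lying flat, 90 mm across, 20 mm high; to be left alone. Origin in the centre of its underside.
- multimeter: Red multimeter lying on its back, 78 x 155 x 43 mm; to be left alone. Origin in the centre of its underside.
- screwdriver: Screwdriver lying on the bench near the robot; to be left alone. Origin under its middle, x towards its tip.
- pliers: Green-handled pliers lying on the bench, about 145 mm long, 12 mm high; to be left alone. Origin at the joint.
Not all that is in view belongs to the job. Of the things that look like the carrier, the smallest one is meant.

How it is judged:
On the way, in this order (a step that is already met when the one before it is completed fails the run):
1. the carrier sits home on the reader's pegs, released, before the capacitor is on it (z of carrier in the frame of reader_seat below 0.002 m and horizontal distance between carrier and reader_seat below 0.005 m and angle between the y axis of carrier and the y axis of reader, either way round below 0.08 rad and angle between carrier's own z axis and vertical below 0.03 rad and contact force between each of the fingers, can_blue and carrier below 0.1 N), for 0.2 s.
2. the blue capacitor stands on the carrier with its code facing the window (horizontal distance between can_blue and carrier below 0.01 m and z of can_blue in the frame of carrier below 0.025 m and angle between the x axis of can_blue and the y axis of reader, either way round below 0.26 rad and horizontal distance between code_patch and reader_window below 0.075 m), for 0.2 s.
At the end, for the whole second after the job is handed in: The carrier lies flat on the reader's base over both pegs (within 2 mm of full depth, 5 mm sideways, 0.08 rad), and the blue capacitor stands upright on it at rest, within 10 mm of the carrier's middle, with its code patch turned towards the red window within 0.26 rad (15 degrees) (all of step 2 and z of carrier in the frame of reader_seat below 0.002 m and horizontal distance between carrier and reader_seat below 0.005 m and angle between the y axis of carrier and the y axis of reader, either way round below 0.08 rad and angle between carrier's own z axis and vertical below 0.03 rad and z of can_blue in the frame of carrier above 0.02 m and angle between can_blue's own z axis and vertical below 0.05 rad and linear speed of each of can_blue, carrier below 0.01 m/s); the robot touches nothing.
It fails at once if the blue capacitor is tipped by more than 0.4 rad (angle between can_blue's own z axis and vertical above 0.4 rad).
It fails at once if the blue capacitor is let fall (over 0.4 m/s out of the fingers, a drop of about 8 mm) or banged onto the carrier (over 60 N) ((contact force between the fingers and can_blue below 0.1 N and linear speed of can_blue above 0.4 m/s) or contact force between can_blue and carrier above 60 N).
It fails at once if another thing on the bench is shifted by more than 20 mm (distance of any of can_black, can_green, tape, multimeter, screwdriver, pliers from where it was at the start of the episode above 0.02 m).
It also fails if it takes over 62 s, if anything falls off the work surface, if the arm or the gripper's body presses on something with over 40 N, if the wrist force passes 120 N, or if a joint passes its speed limit or range.

ROBOT

A 7-joint arm with a two-finger parallel gripper is mounted at the origin on the work surface. World frame = base frame: x ahead of the robot, y to its left, z up, the work surface at z = 0. Lengths are in m, angles in rad, forces in N, time in s.
With the tool pointing down it reaches from about 0.4 to 0.875 m from the base axis. Payload 19.3 kg.
Tool frame: the origin (TCP) lies on the centre line of the jaws, within the pads' length; the fingertips stand 14 mm ahead of it and the grasp point (between the pads) lies 5 mm behind it; y points along the fingers, x is the direction in which the jaws open and shut, and the axes are right-handed (so a half turn about y gives the same grasp; the last joint's range is limited). The gripper opens to 85 mm and grips with 20 to 120 N. Pads are 22 mm wide; open, the fingers measure 114 mm over their backs; the gripper's body (76 mm by 85 mm) begins 54 mm behind the grasp point. The pads swing forward as they close: fully open they stand 13 mm farther back than shut.
Start: joints at [1.063, 0.521, -0.036, 1.599, 0.021, 1.021, -0.113], TCP at [0.265, -0.566, 0.245] pointing down, gripper open.
Joint ranges: [-2.91, 2.91], [-0.3, 2.13], [-1.5, 1.42], [0.17, 2.43], [-1.26, 4.41], [0.16, 1.93], [-2.52, 2.52]. Speed limits (rad/s): [1.89, 1.89, 2.39, 2.39, 3.01, 3.01, 3.01].

INTERFACE

Orientations are given as [roll, pitch, yaw] about the fixed x, y, z axes, in that order (R = Rz(yaw) Ry(pitch) Rx(roll)).
In Python, from workcell import monitor, grab_frame, workorder gives the robot as it stands.
- The arm moves only by the tool drive_tool, never from a script. Its argument "steps" is one flat list of numbers, 5 for each row, row after row: the finger opening in mm, from 0 to 85.4, then the shift along the world's x, y, z in mm, then the turn about the world's z in degrees. In form: [fingers, tx, ty, tz, twist, fingers, tx, ty, tz, twist, ...]. A call has exactly 5 rows; each row shifts and turns the commanded pose from where the row before left it; what a row does not reach is not made up. A row lasts 1/12 s, in which the tool goes at most 41.7 mm and 7.16 degrees, less where a joint would pass 70% of its speed; a pose out of reach is approached as far as the arm can. A call is refused whole if a number of a shift passes 41.7 or a number of a turn 7.16, either way. A call with a gripper value outside its range is refused whole. The fingers move at their own pace and stop on an object; "grip_force" is the grip in N (left out, the last holds). Time passes only in rows, so rows that do not move let the fingers close, or fill a call up. It gives the time, the measured TCP pose, the force and the opening at its end, in the units of the state.
- monitor.observe(): the state, without advancing time (a new reading comes with each control period).
- grab_frame(name): name is "scene" or "top"; returns a dict with "frame" (400x640x3 uint8, red, green, blue), "vertical_fov" (degrees; the focal length in pixels is half the picture's height over the tangent of half this angle, whatever the lens; pixels are square), "cx", "cy" (the principal point, pixels), "k1" (the pictures are not rectified: a ray, as slopes to the right and down, at radius r is drawn at 1 + k1 r^2 times it, then the intrinsics apply), "xyz" and "orientation" of the camera in the world. Camera axes: x right, y down, z forward; pixel columns grow to the right and rows downward; lengths in m; the calibration is good to about 2 mm. A picture is of the moment at which its call begins. There is no depth.
- workorder.job_done(): hands the job in, once; it reports no verdict.
The state is a dict: "clock": time; "qpos": joint angles; "qd": joint speeds; "joint_efforts": joint torques, N m; "position": TCP position; "tool_rot": TCP orientation; "force": force on the tool from outside, world axes, zero at the start; "moment": the same for the moment, N m; "grip_width": finger opening in m.
Only numpy, scipy, OpenCV 4.12 (cv2) and the standard library are available. Lean on these libraries where they do the work, as an engineer would, in place of code of your own. Each camera call takes 0.05 s, during which the arm holds its last target. There are 200 camera calls.

## Working session

There is one attempt and no reset: what is moved stays moved. The work goes in short steps, Python scripts to look and compute and a tool call to move; the robot and the scene stay as the last step left them, time stands still between calls to the robot, and variables do not carry over. Pictures are saved under pics/ and viewed, about 8 in all and at most 12, crops included, and the job is handed in when it is done.

Besides the shell and the picture viewer there is one more tool, called after "Call:" as name(argument=value, ...), one argument or row to a line, values as JSON. drive_tool: Moves the arm, as the interface text tells. Its arguments: {"type":"object","properties":{"steps":{"type":"array"},"grip_force":{"type":"number"}},"required":["steps"]}

```bash
mkdir -p pics; cat > h.py <<'E'
import numpy as np, cv2, json
from workcell import monitor, grab_frame, workorder
from scipy.spatial.transform import Rotation as R
def snap(name,fn):
    f=grab_frame(name); cv2.imwrite('pics/'+fn+'.png',f['frame'][:,:,::-1])
    json.dump({k:(np.array(v).tolist()) for k,v in f.items() if k!='frame'},open('pics/'+fn+'.json','w')); return f
def cam(fn):
    c=json.load(open('pics/'+fn+'.json')); f=200/np.tan(np.radians(c['vertical_fov'])/2)
    o=np.array(c['orientation']); M=o if o.shape==(3,3) else R.from_euler('xyz',o).as_matrix()
    return c,f,M,np.array(c['xyz'])
def ray(fn,u,v):
    c,f,M,p=cam(fn); d=np.array([(u-c['cx'])/f,(v-c['cy'])/f]); s=d.copy()
    for _ in range(30): s=d/(1+c['k1']*(s@s))
    return p,M@np.array([s[0],s[1],1])
def at(fn,u,v,z):
    p,d=ray(fn,u,v); return p+d*(z-p[2])/d[2]
def pix(fn,P):
    c,f,M,p=cam(fn); q=M.T@(np.array(P)-p); s=q[:2]/q[2]; s=s*(1+c['k1']*(s@s)); return s*f+[c['cx'],c['cy']]
def crop(fn,x,y,w,h,k,out):
    cv2.imwrite('pics/'+out+'.png',cv2.resize(cv2.imread('pics/'+fn+'.png')[y:y+h,x:x+w],None,fx=k,fy=k,interpolation=cv2.INTER_CUBIC))
E
python3 - <<'E'
from h import *
for n in('scene','top'):
    snap(n,n+'0'); print(open('pics/'+n+'0.json').read())
a=cv2.imread('pics/top0.png');b=cv2.imread('pics/scene0.png')
print(monitor.observe())
E
```

```text
{"vertical_fov": 57.44291036688274, "cx": 321.390193622571, "cy": 204.71488744374776, "k1": -0.056941935158135205, "xyz": [1.09876862409066, 0.037468747168529215, 0.8288615382697029], "orientation": [-2.496888541589942, -0.015134438449291965, 1.6751677161953165]}
{"vertical_fov": 55.87610384985222, "cx": 319.60801450274784, "cy": 192.0547523484772, "k1": -0.04718682234621633, "xyz": [0.3778585136685814, -0.019264248589582325, 0.991995129290718], "orientation": [-2.996711709860036, -0.012747725308468016, -1.5861802482996727]}
{'clock': 0.1, 'qpos': array([ 1.06279283,  0.52192911, -0.03637909,  1.5999189 ,  0.0211789 ,
        1.02110805, -0.11276968]), 'qd': array([-6.84615067e-04, -1.26274530e-03,  6.48121484e-04,  1.39794034e-04,
       -3.49356174e-05,  9.55173655e-04,  1.71890433e-03]), 'joint_efforts': array([ 7.59201532e-03, -9.28485632e+01,  1.98633313e+00, -3.70527005e+01,
        1.82976091e-02,  5.39248955e-03,  7.16121349e-05]), 'position': array([ 0.26485611, -0.56580232,  0.24480995]), 'tool_rot': array([-1.57082064e+00,  9.79931495e-04, -1.13294032e+00]), 'force': array([-0.33665526, -0.02350982, -0.16024741]), 'moment': array([ 0.02514062, -0.03038494,  0.0110584 ]), 'grip_width': 0.08534215656792579}
```

View pics/top0.png

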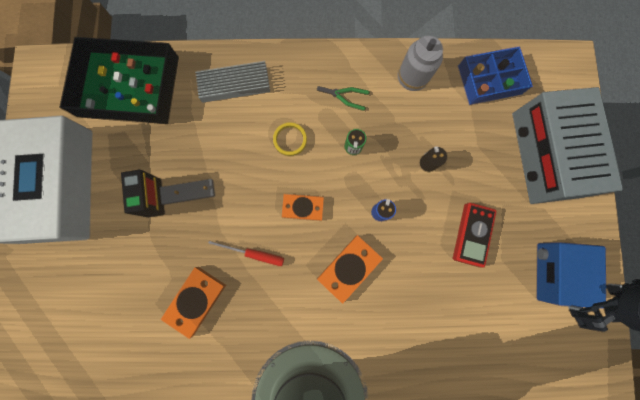

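View pics/scene0.png

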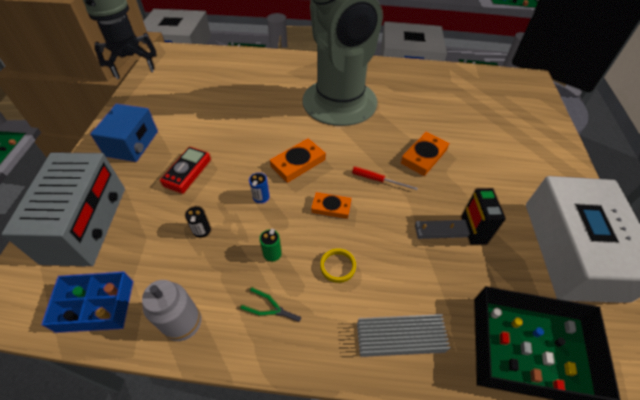

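The pictures show three orange plates in the top view, at (302,207), (350,268) and (192,301). The smallest is the one at (302,207). The blue can is at (384,210) and the reader at (143..215,190). I'll check these in an enlarged composite.

```bash
python3 - <<'E'
from h import *
a=cv2.imread('pics/top0.png');b=cv2.imread('pics/scene0.png')
def c(i,x,y,w,h,k): return cv2.resize(i[y:y+h,x:x+w],None,fx=k,fy=k,interpolation=cv2.INTER_CUBIC)
r1=np.hstack([c(a,270,185,66,50,6),c(a,362,190,66,50,6)])   #396x300 each
r2=np.hstack([c(a,115,160,105,60,4),c(b,235,165,62,40,6)[:240]])
w=792; r2=np.hstack([r2,np.zeros((240,max(0,w-r2.shape[1]),3),np.uint8)])[:,:w]
cv2.imwrite('pics/comp.png',np.vstack([r1,r2]))
for n,u,v,z in(('small',302,207,.022),('big',350,268,.022),('third',192,301,.022),('can',384,209,.08)): print(n,at('top0',u,v,z))
E
```

```text
small [0.480789   0.01228355 0.022     ]
big [ 0.32373762 -0.1078077   0.022     ]
third [0.24755413 0.29032225 0.022     ]
can [ 0.46688677 -0.18921924  0.08      ]
```

View pics/comp.png

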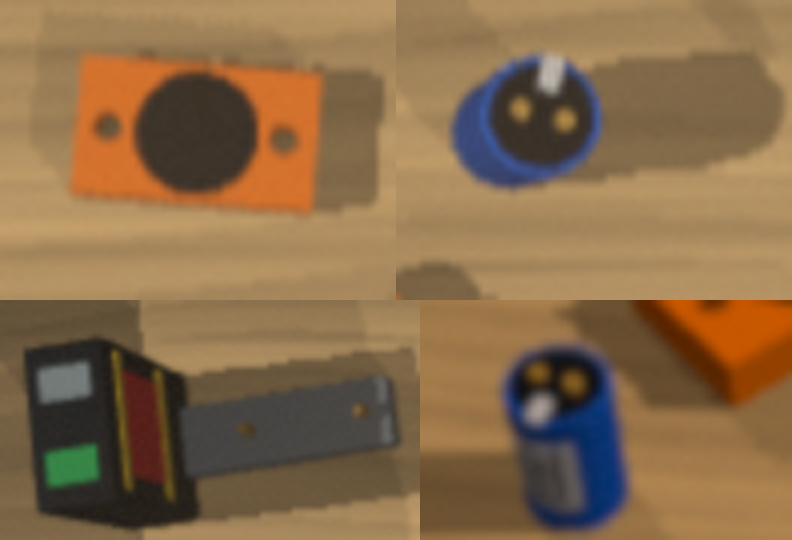

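```bash
python3 - <<'E'
from h import *
def s(x,y,k,ox,oy,cx=0,cy=0): return ((x-cx+.5)/k-.5+ox,(y-cy+.5)/k-.5+oy)
def m(n,p,z,im='top0'):
    q=at(im,*p,z); print(n,np.round(p,1),np.round(q*1000,1)); return q
C=lambda x,y:s(x,y,6,270,185)
h1=m('hole L',C(108,126),.022);h2=m('hole R',C(284,140),.022);m('disc',C(196,133),.022)
d=h1-h2;print(np.linalg.norm(d),'ang',np.degrees(np.arctan2(d[1],d[0])))
cs=[m('c',C(*p),.022) for p in((80,54),(323,72),(312,212),(72,194))]; print('corner mean',np.mean(cs,0))
B=lambda x,y:s(x,y,6,362,190,396,0)
t1=m('t1',B(521,109),.085);t2=m('t2',B(565,120),.085);tb=m('tab',B(551,75),.081);c=m('rimc',B(545,110),.08)
mid=(t1+t2)/2;print('mid',mid,np.linalg.norm(t1-t2));v=tb-c;print('tab ang',np.degrees(np.arctan2(v[1],v[0])))
v=t1-t2;print('t ang',np.degrees(np.arctan2(v[1],v[0])))
P=lambda x,y:s(x,y,4,115,160,0,300)
p1=m('pegL',P(246,429),.034);p2=m('pegR',P(359,411),.034);v=p1-p2
print(np.linalg.norm(v),'ang',np.degrees(np.arctan2(v[1],v[0])),(p1+p2)/2)
e=[m('base',P(*p),.02) for p in((186,407),(386,376),(398,445),(188,477))]
# scene: predicted
for n,q in(('pegL',p1),('pegR',p2),('h1',h1),('h2',h2),('can',mid)): print(n,pix('scene0',q))
b=cv2.imread('pics/scene0.png')
def c(x,y,w,h,k): return cv2.resize(b[y:y+h,x:x+w],None,fx=k,fy=k,interpolation=cv2.INTER_CUBIC)
cv2.imwrite('pics/comp2.png',np.hstack([c(410,180,100,70,5),np.vstack([c(305,185,50,35,6),c(235,165,50,30,6)])[:350]]))
E
```

```text
hole L [287.6 205.6] [485.   49.5  22. ]
hole R [316.9 207.9] [477.9 -26.2  22. ]
disc [302.2 206.8] [481.4  11.6  22. ]
0.07604301316483467 ang 84.63561375171133
c [282.9 193.6] [516.5  61.5  22. ]
c [323.4 196.6] [507.2 -43.5  22. ]
c [321.6 219.9] [446.7 -37.8  22. ]
c [281.6 216.9] [455.9  65.   22. ]
corner mean [0.48155137 0.01131287 0.022     ]
t1 [382.4 207.8] [ 469.5 -184.5   85. ]
t2 [389.8 209.6] [ 464.8 -202.2   85. ]
tab [387.4 202.1] [ 483.6 -198.1   81. ]
rimc [386.4 207.9] [ 469.5 -195.2   80. ]
mid [ 0.46713437 -0.1933956   0.085     ] 0.01831210909096988
tab ang -11.34023836797857
t ang 75.0409881704686
pegL [176.1 191.9] [522.9 335.5  34. ]
pegR [204.4 187.4] [533.6 262.7  34. ]
0.07357493810759484 ang 98.37733846535629 [0.52825953 0.29911128 0.034     ]
base [161.1 186.4] [540.1 380.9  20. ]
base [211.1 178.6] [558.9 249.8  20. ]
base [214.1 195.9] [513.1 240.7  20. ]
base [161.6 203.9] [494.  377.5  20. ]
pegL [450.65313346 222.70061769]
pegR [423.63046074 223.47754247]
h1 [344.35710083 204.21455085]
h2 [317.50312565 199.6975207 ]
can [256.63443226 176.65960785]
```

View pics/comp2.png

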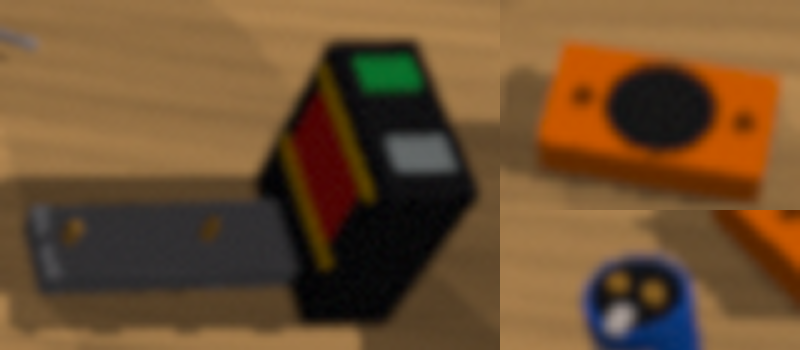

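Call:
drive_tool(
  steps=[85,14.4,38.5,-4,4,85,14.4,38.5,-4,4,85,14.4,38.5,-4,4,85,14.4,38.5,-4,4,85,14.4,38.5,-4,4],
  grip_force=40,
)

```text
clock: 0.52
position: [0.337, -0.3716, 0.225]
tool_rot: [-1.571, 0.0, -0.781]
force: [0.4, -0.2, -0.0]
grip_width: 0.0851
```

Call:
drive_tool(
  steps=[85,14.4,38.5,-4,4,85,14.4,38.5,-4,4,85,14.4,38.5,-4,4,85,14.4,38.5,-4,4,85,14.4,38.5,-4,4],
)

```text
clock: 0.93
position: [0.409, -0.1792, 0.2052]
tool_rot: [-1.571, -0.0, -0.432]
force: [1.2, 0.2, 0.5]
grip_width: 0.0847
```

Call:
drive_tool(
  steps=[85,14.4,38.5,-6,4,85,14.4,38.5,-6,4,85,14.4,38.5,-8,4,85,14.4,38.5,-8,4,85,14.4,38.5,-8,3.7],
)

```text
clock: 1.35
position: [0.4809, 0.0128, 0.169]
tool_rot: [-1.571, -0.0, -0.088]
force: [1.7, -0.8, 0.4]
grip_width: 0.0851
```

Call:
drive_tool(
  steps=[85,0.5,-1,-38,0,85,0,0,-38,0,85,0,0,-35,0,85,0,0,-20,0,85,0,0,-10,0],
)

```text
clock: 1.77
position: [0.4797, 0.01, 0.0257]
tool_rot: [-1.571, 0.004, -0.09]
force: [-0.2, -0.6, 0.4]
grip_width: 0.085
```

Call:
drive_tool(
  steps=[85,0,0,-6,0,85,0,0,-4,0,85,0,0,0,0,62,0,0,0,0,62,0,0,0,0],
)

```text
clock: 2.18
position: [0.4819, 0.0098, 0.0194]
tool_rot: [-1.571, -0.002, -0.091]
force: [0.2, 0.2, -0.1]
grip_width: 0.0634
```

Call:
drive_tool(
  steps=[50,0,0,0,0,50,0,0,0,0,50,0,0,0,0,50,0,0,0,0,50,0,0,0,0],
)

```text
clock: 2.6
position: [0.4819, 0.0098, 0.0196]
tool_rot: [-1.571, -0.002, -0.092]
force: [-2.7, -0.5, 13.5]
grip_width: 0.0592
```

Call:
drive_tool(
  steps=[50,0,0,8,0,50,0,0,15,0,50,0,0,20,0,50,0,0,20,0,50,0,0,7,0],
  grip_force=60,
)

```text
clock: 3.02
position: [0.4821, 0.0098, 0.0913]
tool_rot: [-1.57, -0.003, -0.091]
force: [1.1, -1.0, 0.2]
grip_width: 0.0582
```

Call:
drive_tool(
  steps=[50,3,20,0,1,50,5,30,0,1.4,50,5,32,0,1.4,50,5,32,0,1.4,50,5,32,0,1.4],
)

```text
clock: 3.43
position: [0.5043, 0.1571, 0.0887]
tool_rot: [-1.571, -0.0, 0.025]
force: [0.9, -0.2, -0.7]
grip_width: 0.058
```

Call:
drive_tool(
  steps=[50,5,32,0,1.4,50,5,32,0,1.4,50,5,32,0,1.4,50,5,28,0,1.4,50,4,18,0,1.3],
)

```text
clock: 3.85
position: [0.5279, 0.3012, 0.0887]
tool_rot: [-1.569, -0.0, 0.148]
force: [0.2, 0.3, -1.1]
grip_width: 0.0585
```

Call:
drive_tool(
  steps=[50,0,0,0,0,50,0,0,0,0,50,0,0,0,0,50,0,0,0,0,50,0,0,0,0],
)

```text
clock: 4.27
position: [0.5284, 0.2968, 0.0885]
tool_rot: [-1.571, -0.0, 0.143]
force: [0.1, 0.0, -0.3]
grip_width: 0.0578
```

```bash
python3 - <<'E'
from h import *
snap('top','top1');snap('scene','scene1')
o=monitor.observe();print(o['position'],o['tool_rot'],o['force'],o['grip_width'],o['qpos'])
a=cv2.imread('pics/top1.png');b=cv2.imread('pics/scene1.png')
def c(i,x,y,w,h,k): return cv2.resize(i[y:y+h,x:x+w],None,fx=k,fy=k,interpolation=cv2.INTER_CUBIC)
cv2.imwrite('pics/comp3.png',np.hstack([c(a,110,145,130,90,3),c(b,390,160,130,90,3)]))
E
```

```text
[0.52839686 0.29717363 0.08854635] [-1.57104751e+00 -9.87878277e-05  1.43614744e-01] [ 0.16290384 -0.76963377 -0.38322812] 0.0580353086710893 [-0.32437222  0.72066112 -0.42099451  1.75046724  0.40386623  0.75719683
 -0.80645178]
```

View pics/comp3.png

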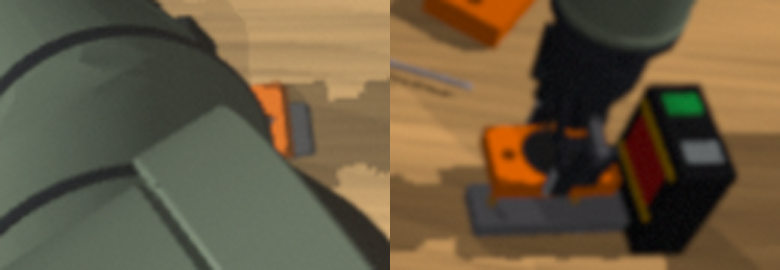

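```bash
python3 - <<'E'
from h import *
q=at('scene1',390+118.5/3-.5,160+155.5/3-.5,.091);print('hole',q*1000)
# bias-correct with scene offset 0.8px
q=at('scene1',390+118.5/3-1.3,160+155.5/3-1.3,.091);print('hole corr',q*1000)
th=np.radians(98.2);y=np.array([np.cos(th),np.sin(th)])
print('expected from tcp',np.array([528.4,297.2])+1.7*y-38*y)
p,t=np.array([529.0,300.4]),0
print('peg -y',p-38*y)
print('end edge R of carrier, top view (z .069-.091):',at('top1',110+285.5/3-.5,145+120/3-.5,.091)*1000, 'expected',np.array([528.4,297.2])+1.7*y-52*y)
E
```

```text
hole [535.19749305 262.56718843  91.        ]
hole corr [532.90042967 260.71083014  91.        ]
expected from tcp [533.57743029 261.27112282]
peg -y [534.41989948 262.78850323]
end edge R of carrier, top view (z .069-.091): [531.39773136 245.43456961  91.        ] expected [535.57423537 247.41425559]
```

Call:
drive_tool(
  steps=[50,1,1.5,-12,0,50,0,0,-12,0,50,0,0,-6,0,50,0,0,-3,0,50,0,0,-3,0],
)

```text
clock: 4.78
position: [0.529, 0.2993, 0.0515]
tool_rot: [-1.571, 0.001, 0.145]
force: [2.1, -0.3, 1.9]
grip_width: 0.0585
```

Call:
drive_tool(
  steps=[50,0,0,-2,0,50,0,0,-2,0,50,0,0,0,0,50,0,0,0,0,50,0,0,0,0],
)

```text
clock: 5.2
position: [0.5296, 0.2994, 0.0486]
tool_rot: [-1.571, -0.001, 0.145]
force: [5.0, -0.2, -2.6]
grip_width: 0.0584
```

Call:
drive_tool(
  steps=[50,0.8,0,-2,0,50,0,0,-2,0,50,0,0,-2,0,50,0,0,-1,0,50,0,0,0,0],
)

```text
clock: 5.62
position: [0.5299, 0.2993, 0.0411]
tool_rot: [-1.571, 0.0, 0.145]
force: [2.5, -1.2, -1.6]
grip_width: 0.058
```

Call:
drive_tool(
  steps=[50,0,0,-1.5,0,50,0,0,-1,0,50,0,0,0,0,50,0,0,0,0,50,0,0,0,0],
)

```text
clock: 6.03
position: [0.53, 0.2994, 0.0399]
tool_rot: [-1.571, -0.0, 0.145]
force: [-4.1, -4.8, 19.2]
grip_width: 0.0583
```

Call:
drive_tool(
  steps=[70,0,0,0,0,85,0,0,0,0,85,0,0,0,0,85,0,0,0,0,85,0,0,5,0],
)

```text
clock: 6.45
position: [0.5295, 0.2991, 0.0432]
tool_rot: [-1.571, 0.001, 0.145]
force: [0.1, -0.6, 0.6]
grip_width: 0.0853
```

Call:
drive_tool(
  steps=[85,0,0,20,0,85,0,0,35,0,85,0,0,35,0,85,0,0,30,0,85,0,-30,20,-7],
)

```text
clock: 6.87
position: [0.5295, 0.2747, 0.1874]
tool_rot: [-1.566, -0.002, 0.03]
force: [-0.0, 0.1, 0.5]
grip_width: 0.085
```

Call:
drive_tool(
  steps=[85,-5,-38,0,-7,85,-5,-38,0,-7,85,-5,-38,0,-7,85,-5,-38,0,-7,85,-5,-38,0,-7],
)

```text
clock: 7.28
position: [0.5044, 0.0777, 0.1844]
tool_rot: [-1.57, -0.0, -0.594]
force: [1.0, 0.4, -0.1]
grip_width: 0.085
```

Call:
drive_tool(
  steps=[85,-5,-38,0,-7,85,-5,-38,0,-7,85,-5,-38,0,-7,85,-5,-38,0,-7,85,-5,-38,0,-7],
)

```text
clock: 7.7
position: [0.4795, -0.1123, 0.1844]
tool_rot: [-1.57, -0.0, -1.205]
force: [0.8, -0.3, -0.5]
grip_width: 0.085
```

```bash
python3 - <<'E'
from h import *
snap('top','top2');snap('scene','scene2')
o=monitor.observe();print(o['clock'],o['position'],o['tool_rot'],o['force'],o['grip_width'],o['qpos'])
a=cv2.imread('pics/top2.png');b=cv2.imread('pics/scene2.png')
def c(i,x,y,w,h,k): return cv2.resize(i[y:y+h,x:x+w],None,fx=k,fy=k,interpolation=cv2.INTER_CUBIC)
cv2.imwrite('pics/comp4.png',np.hstack([c(a,120,160,100,60,4),c(b,410,180,100,60,4)]))
E
```

```text
7.8 [ 0.47875204 -0.11629602  0.18431435] [-1.5716339  -0.00184156 -1.21194301] [-0.13070971  0.24901586  0.22407345] 0.08478170025460516 [ 0.20135971  0.3987166  -0.10828412  1.99903916  0.0647778   0.74691301
 -1.15799415]
```

View pics/comp4.png

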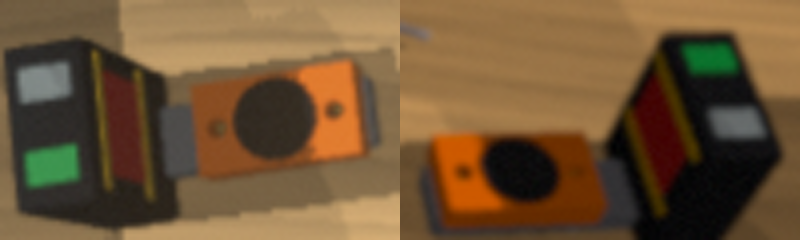

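Call:
drive_tool(
  steps=[85,-2.6,-20,0,-7,85,-2.5,-20,0,-7,85,-2.5,-20,0,-7,85,-2,-12,0,-7,85,-1,-6,0,-7],
)

```text
clock: 8.22
position: [0.4691, -0.1901, 0.1842]
tool_rot: [-1.571, -0.0, -1.817]
force: [0.5, 0.2, 0.2]
grip_width: 0.085
```

Call:
drive_tool(
  steps=[85,0,0,0,0,85,0,0,0,0,85,0,0,-10,0,85,0,0,-15,0,85,0,0,-15,0],
)

```text
clock: 8.63
position: [0.4697, -0.1878, 0.1431]
tool_rot: [-1.57, 0.001, -1.806]
force: [0.3, -0.3, 0.4]
grip_width: 0.085
```

```bash
python3 - <<'E'
from h import *
snap('top','top3');snap('scene','scene3')
o=monitor.observe();print(o['clock'],o['position'],o['tool_rot'],o['qpos'])
a=cv2.imread('pics/top3.png');b=cv2.imread('pics/scene3.png')
def c(i,x,y,w,h,k): return cv2.resize(i[y:y+h,x:x+w],None,fx=k,fy=k,interpolation=cv2.INTER_CUBIC)
cv2.imwrite('pics/comp5.png',np.hstack([c(a,350,170,90,80,4),c(b,215,130,90,80,4)]))
P=lambda x,y:(120+(x+.5)/4-.5,160+(y+.5)/4-.5)
L,D,Rr=[at('top2',*P(*p),.042)*1000 for p in((217,128),(275,117),(334,109))]
v=L-Rr;print(L,D,Rr,(L+Rr)/2,np.linalg.norm(v),np.degrees(np.arctan2(v[1],v[0])))
S=lambda x,y:(410+(x-400+.5)/4-1.3,180+(y+.5)/4-1.3)
print('scene',at('scene2',*S(519,170),.042)*1000,at('scene2',*S(464,172),.042)*1000)
E
```

```text
8.7333 [ 0.46847847 -0.18745559  0.14174718] [-1.57422526e+00  6.49727016e-04 -1.80618772e+00] [ 0.22857103  0.48420757  0.04596544  2.00576262 -0.03595783  0.65582001
 -1.50835034]
[522.4123051 338.3641462  42.       ] [529.00543322 301.31882357  42.        ] [533.65521586 263.60604048  42.        ] [528.03376048 300.98509334  42.        ] 75.5987924125754 98.55264741444138
scene [527.87725429 300.65928573  42.        ] [533.63774566 263.94933424  42.        ]
```

View pics/comp5.png

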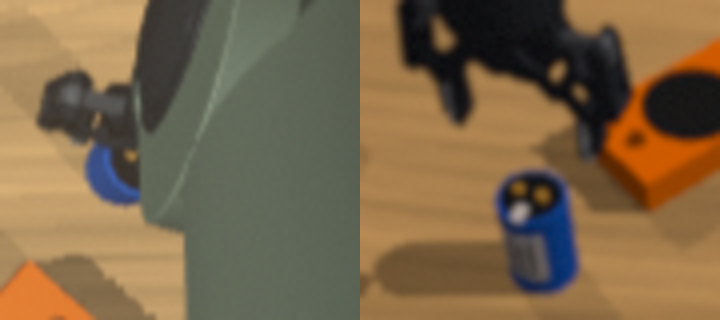

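Call:
drive_tool(
  steps=[85,0,-6.5,0,-0.9,85,0,0,-20,0,85,0,0,-25,0,85,0,0,-25,0,85,0,0,-18,0],
)

```text
clock: 9.15
position: [0.4696, -0.1954, 0.0551]
tool_rot: [-1.57, 0.0, -1.825]
force: [0.8, 1.1, 0.2]
grip_width: 0.0851
```

Call:
drive_tool(
  steps=[85,0,0,-10,0,60,0,0,0,0,54,0,0,0,0,52,0,0,0,0,50,0,0,0,0],
  grip_force=30,
)

```text
clock: 9.57
position: [0.4703, -0.1952, 0.0472]
tool_rot: [-1.569, 0.0, -1.826]
force: [0.7, 1.8, 4.9]
grip_width: 0.05
```

Call:
drive_tool(
  steps=[46,0,0,0,0,44,0,0,0,0,42,0,0,0,0,42,0,0,0,0,42,0,0,0,0],
)

```text
clock: 9.98
position: [0.4703, -0.1952, 0.0473]
tool_rot: [-1.569, 0.0, -1.826]
force: [-1.5, 3.4, 11.3]
grip_width: 0.0497
```

Call:
drive_tool(
  steps=[42,0,0,6,0,42,0,0,16,0,42,0,0,28,0,42,0,0,30,0,42,0,8,15,2],
  grip_force=50,
)

```text
clock: 10.4
position: [0.47, -0.1887, 0.1445]
tool_rot: [-1.567, -0.001, -1.794]
force: [0.3, -0.5, -1.9]
grip_width: 0.0493
```

Call:
drive_tool(
  steps=[42,3,20,3,4,42,3.6,28,0,6,42,3.6,28,0,6,42,3.6,28,0,6,42,3.6,28,0,6],
)

```text
clock: 10.82
position: [0.4869, -0.0541, 0.1449]
tool_rot: [-1.57, -0.001, -1.297]
force: [0.8, -0.4, -2.2]
grip_width: 0.049
```

Call:
drive_tool(
  steps=[42,3.6,28,0,6,42,3.6,28,0,6,42,3.6,28,0,6,42,3.6,28,0,6,42,3.6,28,0,6],
)

```text
clock: 11.23
position: [0.5049, 0.086, 0.1449]
tool_rot: [-1.57, -0.001, -0.774]
force: [0.6, -0.4, -1.5]
grip_width: 0.049
```

Call:
drive_tool(
  steps=[42,3.6,28,0,6,42,3.6,28,0,6,42,3.6,28,0,6,42,3.6,28,0,6,42,3.6,28,0,6],
)

```text
clock: 11.65
position: [0.523, 0.2259, 0.1449]
tool_rot: [-1.571, -0.001, -0.25]
force: [-0.3, 0.3, -2.0]
grip_width: 0.0486
```

Call:
drive_tool(
  steps=[42,3,22,0,6,42,1,14,0,6,42,0,10,0,4,42,0,0,0,0,42,0,0,0,0],
)

```text
clock: 12.07
position: [0.5268, 0.2705, 0.1443]
tool_rot: [-1.571, -0.0, 0.022]
force: [-0.7, -0.8, -1.7]
grip_width: 0.0491
```

Call:
drive_tool(
  steps=[42,0,0,0,0,42,0,0,0,0,42,0,0,0,0,42,0,0,0,0,42,0,0,0,0],
)

```text
clock: 12.48
position: [0.5269, 0.2705, 0.144]
tool_rot: [-1.571, -0.0, 0.023]
force: [-0.6, 0.3, -1.6]
grip_width: 0.049
```

Call:
drive_tool(
  steps=[42,0.4,10,0,2.4,42,0.4,12,0,2.4,42,0.3,9.5,-5,2,42,0,0,-14,0,42,0,0,-14,0],
)

```text
clock: 12.9
position: [0.5277, 0.3045, 0.1104]
tool_rot: [-1.569, -0.001, 0.147]
force: [-0.5, -1.3, -1.9]
grip_width: 0.0492
```

Call:
drive_tool(
  steps=[42,0,0,0,0,42,0,0,0,0,42,0,0,0,0,42,0,0,0,0,42,0,0,0,0],
)

```text
clock: 13.32
position: [0.5282, 0.3027, 0.1116]
tool_rot: [-1.57, -0.001, 0.143]
force: [0.4, -1.1, -1.5]
grip_width: 0.0491
```

```bash
python3 - <<'E'
from h import *
snap('top','top4');snap('scene','scene4')
o=monitor.observe();print(o['clock'],o['position'],o['tool_rot'],o['qpos'])
b=cv2.imread('pics/scene4.png');a=cv2.imread('pics/top4.png')
def c(i,x,y,w,h,k): return cv2.resize(i[y:y+h,x:x+w],None,fx=k,fy=k,interpolation=cv2.INTER_CUBIC)
cv2.imwrite('pics/comp6.png',np.hstack([c(b,400,150,100,90,5),c(a,140,150,75,90,4).repeat(1,0) if 0 else cv2.copyMakeBorder(c(a,140,160,75,60,4),0,210,0,0,0)]))
E
```

```text
13.4167 [0.52815743 0.30247077 0.1114472 ] [-1.57053990e+00 -7.17125116e-04  1.42793162e-01] [-0.31314646  0.69431059 -0.44947214  1.73357627  0.3964851   0.8041562
 -0.80780788]
```

View pics/comp6.png

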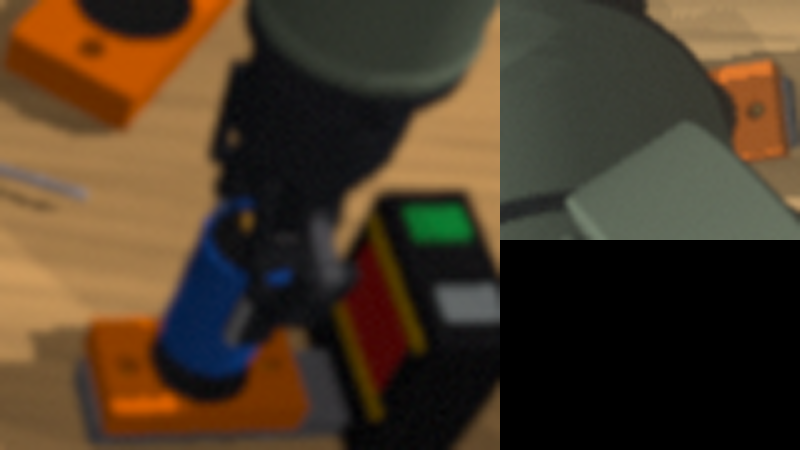

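```bash
python3 - <<'E'
from h import *
s=lambda P:np.round(((pix('scene4',P)+.8-[400,150])+.5)*5-.5)
for c in ((.5284,.3009),):
  for z in (.064,.144):
    print(z,s((*c,z)),[s((c[0]+.025*np.cos(t),c[1]+.025*np.sin(t),z)).tolist() for t in np.radians([-60,-90,-120,30])])
  th=np.radians(98.1)
  for dz in(.02,.064):
    for w in(-35,35): print('patch edge',dz,s((c[0]+.025*np.cos(th+np.radians(w)),c[1]+.025*np.sin(th+np.radians(w)),.064+dz)))
E
```

```text
0.064 [211. 340.] [[171.0, 355.0], [163.0, 335.0], [167.0, 316.0], [239.0, 376.0]]
0.144 [256. 244.] [[214.0, 261.0], [205.0, 240.0], [209.0, 220.0], [288.0, 282.0]]
patch edge 0.02 [268. 339.]
patch edge 0.02 [254. 293.]
patch edge 0.064 [295. 287.]
patch edge 0.064 [280. 241.]
```

Call:
drive_tool(
  steps=[42,0,0,-8,0,42,0,0,-6,0,42,0,0,-3,0,42,0,0,-1.5,0,42,0,0,-1,0],
)

```text
clock: 13.83
position: [0.5277, 0.3023, 0.0909]
tool_rot: [-1.571, 0.001, 0.143]
force: [-0.1, 1.4, -1.9]
grip_width: 0.049
```

Call:
drive_tool(
  steps=[42,0,0,-0.5,0,42,0,0,-0.5,0,42,0,0,-0.4,0,42,0,0,0,0,42,0,0,0,0],
)

```text
clock: 14.25
position: [0.528, 0.3024, 0.0901]
tool_rot: [-1.571, -0.0, 0.143]
force: [0.5, 0.5, -2.6]
grip_width: 0.049
```

Call:
drive_tool(
  steps=[42,0,0,-0.5,0,42,0,0,-0.5,0,42,0,0,0,0,42,0,0,0,0,42,0,0,0,0],
)

```text
clock: 14.67
position: [0.528, 0.3024, 0.0895]
tool_rot: [-1.571, -0.0, 0.143]
force: [-2.2, -1.9, 6.8]
grip_width: 0.0488
```

Call:
drive_tool(
  steps=[50,0,0,0,0,52,0,0,0,0,56,0,0,0,0,65,0,0,0,0,85,0,0,0,0],
)

```text
clock: 15.08
position: [0.5279, 0.3024, 0.089]
tool_rot: [-1.571, 0.0, 0.143]
force: [0.7, -0.2, 0.9]
grip_width: 0.0749
```

Call:
drive_tool(
  steps=[85,0,0,0,0,85,0,0,0,0,85,0,0,8,0,85,0,0,20,0,85,0,0,30,0],
)

```text
clock: 15.5
position: [0.5269, 0.3018, 0.1463]
tool_rot: [-1.572, 0.003, 0.143]
force: [0.5, -0.0, 0.6]
grip_width: 0.0851
```

Call:
drive_tool(
  steps=[85,0,0,38,0,85,0,0,38,0,85,-5,-38,5,-4,85,-5,-38,0,-4,85,-5,-38,0,-4],
)

```text
clock: 15.92
position: [0.5126, 0.1874, 0.2293]
tool_rot: [-1.57, -0.002, -0.069]
force: [0.5, 0.1, -0.3]
grip_width: 0.0851
```

Call:
drive_tool(
  steps=[85,-5,-38,0,-4,85,-5,-38,0,-4,85,-5,-38,0,-4,85,-5,-38,0,-4,85,-5,-20,0,-4],
)

```text
clock: 16.33
position: [0.4873, 0.0121, 0.2286]
tool_rot: [-1.572, -0.001, -0.423]
force: [-0.2, -0.5, -0.0]
grip_width: 0.0851
```

```bash
python3 - <<'E'
from h import *
snap('top','top5');snap('scene','scene5')
o=monitor.observe();print(o['clock'],o['position'])
b=cv2.imread('pics/scene5.png');a=cv2.imread('pics/top5.png')
def c(i,x,y,w,h,k): return cv2.resize(i[y:y+h,x:x+w],None,fx=k,fy=k,interpolation=cv2.INTER_CUBIC)
cv2.imwrite('pics/comp7.png',np.hstack([c(a,140,155,80,60,5),c(b,410,170,80,60,5)]))
E
```

```text
16.4333 [0.48725989 0.01271832 0.2285968 ]
```

View pics/comp7.png

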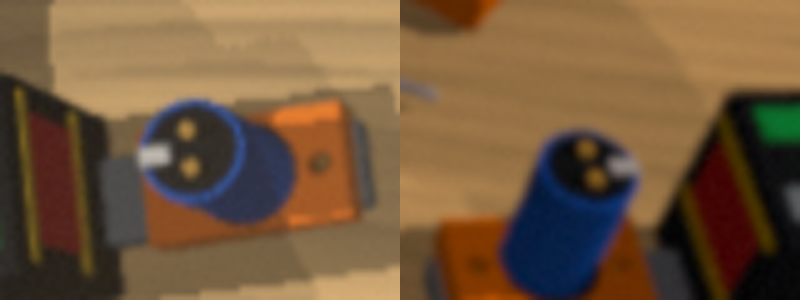

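```bash
python3 - <<'E'
from h import *
P=lambda x,y,z:at('top5',140+(x+.5)/5-.5,155+(y+.5)/5-.5,z)*1000
S=lambda x,y,z:at('scene5',410+(x-400+.5)/5-1.3,170+(y+.5)/5-1.3,z)*1000
ang=lambda v:np.degrees(np.arctan2(v[1],v[0]))
for f,r,t1,t2,tb in((P,(192,152),(186,130),(191,168),(154,156)),(S,(590,167),(586,150),(597,180),(622,166))):
    r,t1,t2,tb=f(*r,.122),f(*t1,.127),f(*t2,.127),f(*tb,.123)
    print('rim',r,'term mid',(t1+t2)/2,np.linalg.norm(t1-t2),'tab ang',ang(tb-r),ang(tb-(t1+t2)/2),'term normal',ang(t1-t2)+90)
print('hole',P(320,162,.042))
E
```

```text
rim [525.80258139 299.13689566 122.        ] term mid [526.40654122 299.01237865 127.        ] 18.250327794587246 tab ang 95.9259658396112 97.81875883282147 term normal 99.67544847807613
rim [525.51595507 299.54689311 122.        ] term mid [528.16996377 298.55844891 127.        ] 18.582359817138954 tab ang 96.14910261836636 104.58314588763285 term normal -79.02475394100222
hole [533.31522456 262.37785482  42.        ]
```

```bash
python3 -c "
from h import *
print(workorder.job_done())"
```

```text
the job is handed in; nothing more can be done
None
```

The carrier is on the reader's pegs and the blue capacitor stands on it facing the red window. I handed the job in after about 16.4 s on the robot's clock; no verdict is reported.

- **Carrier:** I took the smallest of the three orange plates and lowered it over the pegs until it met firm resistance, about 19 N at 20.3 mm above its pick-up height (the base top is at 20 mm). I then let go. In the pictures it lies flush, about 98.5° against the reader's 98.2°. I put its middle at (528, 301) mm. In the final picture its visible hole was within about 1.3 mm of where it had been, so setting the capacitor down did not noticeably move it.
- **Capacitor:** I carried it upright, turned it about 112° and set it down at about 9 N.
    - **Position:** The final pictures put its top at about (526.5, 299) mm, within 3 mm of the carrier's middle (10 mm allowed).
    - **Facing:** Most readings of the code direction were 96–101°, and one noisier scene-view reading gave 104.6°. All are well within the 15° limit.
- **Checks:** The two cameras disagreed by up to about 2 mm, in line with the stated calibration. The arm stands clear of everything. I kept the paths above or clear of the other bench items, but did not re-measure them afterwards.

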